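# Tip the sorting board: ball knobs roll off, hinges stay

### The arm

A 6-joint arm with a two-finger parallel gripper is mounted at the origin on the work surface. World frame = base frame: x ahead of the robot, y to its left, z up, the work surface at z = 0. Lengths are in m, angles in degrees, forces in N, time in s.
With the tool pointing down it reaches from about 0.375 to 0.9 m from the base axis. Payload 3.1 kg.
Tool frame: the origin (TCP) lies at the very end of the fingers, on their centre line; the grasp point (between the pads) lies behind it (bot.grip_depth is the z of the grasp point in the tool frame, in m); z points along the fingers, y is the direction in which the jaws open and shut (so a half turn about z gives the same grasp; the last joint's range is limited). The gripper opens to 87 mm and grips with 3 to 60 N. Pads are 19 mm wide; open, the fingers measure 117 mm over their backs; the gripper's body (75 mm by 190 mm) begins 51 mm behind the grasp point.
Start: joints at [-83.795, 30.224, 82.088, -0, 67.689, -10.227], TCP at [0.177, -0.599, 0.223] pointing down, gripper open.
Joint ranges: [-176.69, 176.69], [-43.24, 126.21], [12.49, 139.97], [-82, 262], [0, 151.66], [-163.58, 163.58]. Speed limits (degrees/s): [159.86, 159.86, 180, 180, 180, 180].

### API

Orientations are given as a 3x3 rotation matrix whose columns are the frame's x, y, z axes.
In Python, from rig import bot, vision gives the robot as it stands. The module is installed in compiled form; this text tells all that it offers.
- The arm moves only by the shell command python3 -m jog 'ROWS'. ROWS is JSON, a list of rows, each a list of 3 entries, a list of its own where there are three numbers: the shift along the tool's x, y, z in mm, then the turn, a rotation vector about the tool's x, y, z in degrees, then the closure, from 0 (fully open) to 1 (shut). In form: [[[dx, dy, dz], [wx, wy, wz], fingers], ...]. A call has 1 to 12 rows; each row is the pose to reach, as a shift and turn from the pose commanded when the call began, along the tool's axes at that moment; what a row does not reach only later rows make up. A row lasts 1/12 s, in which the tool goes at most 41.7 mm and 7.16 degrees, less where a joint would pass 70% of its speed; a pose out of reach is approached as far as the arm can. A call with a gripper value outside its range is refused whole. The fingers move at their own pace and stop on an object; the grip force is fixed at half the most. Time passes only in rows, so rows that repeat a pose let the fingers close. It gives the time, the measured TCP pose, the force and the opening at its end, in the units of the state.
- bot.read_state(): the state, without advancing time (a new reading comes with each control period).
- vision.capture(name): name is "side" or "top"; returns the picture (420x560x3 uint8, red, green, blue); there is no depth.
- vision.camera_info(name): a dict with "intrinsics" (3x3 intrinsics, pixels), "dist" ([k1, k2, p1, p2, k3] as OpenCV has them; the pictures are not rectified), "camera_from_world" (4x4, takes a point from world to camera coordinates). Camera axes: x right, y up, looking along -z (the intrinsics and any distortion apply to the point x, -y, -z); pixel columns grow to the right and rows downward; lengths in m; the calibration is good to about 2 mm. A picture is of the moment at which its call begins. camera_info takes no time and is no camera call.
- bot.hand_in(): hands the job in, once; it reports no verdict.
The state is a dict: "time_s": time; "joint_positions": joint angles; "qvel": joint speeds; "tau": joint torques, N m; "position": TCP position; "tcp_rot": TCP orientation; "force": force on the tool from outside, world axes, zero at the start; "moment": the same for the moment, N m; "opening": opening from 0.0 (shut) to 1.0 (fully open).
Only numpy, scipy, OpenCV 4.12 (cv2) and the standard library are available. Lean on these libraries where they do the work, as an engineer would, in place of code of your own. Each camera call takes 0.05 s, during which the arm holds its last target. There are 200 camera calls.

### The job

Three white ball knobs and two folded chrome hinges lie mixed on the cork-lined tilting board. Lift the board by its dark handle right up to its stop, so that the knobs roll off by themselves into the catch box below while the hinges stay where they lie; then pick the hinges off the raised slope and put both in the blue tray. Do not grip or push the knobs, leave the board standing up, and leave the other tools and fittings where they are.

Things in the scene. Friction and masses are not known exactly. Their poses are not given: they have to be found in the camera images.
- sort_board (a joint): angle of the tilting board, rad: 0 level on its base (at the start), 0.46 (26 degrees) at its upper stop. A friction stay (brass quadrant) holds it at any angle; about 14 N at the handle raises it, about 7 N down there lowers it. The knobs start to roll near 0.15 rad; raised over about 2 s or more they drop into the catch box, jerked up they may fly past it
- board_hinge (a point): point on the fixed base of the board, on the hinge line, half-way along it, 77 mm above the bench. Its axes do not tilt: x along the hinge line, y level from the hinge line towards the handle (uphill), z up. The board turns about this x axis, its +y edge going up
- board_face (a point): centre of the board's cork face; tilts with the board (z normal to the face, y uphill). Board 290 mm (x) by 260 mm (y), 12 mm thick; in board axes this point is 105 mm uphill of the hinge line and 12 mm above it. Side rims 10 mm wide, 12 mm high; the lower lip is open and overhangs the catch box
- board_handle (a point): centre of the handle, a walnut rail standing on the board's uphill edge: 120 mm long (x), 18 mm thick (y, up the slope), top 40 mm above the cork. Tilts with the board; in board axes 226 mm uphill of the hinge line, 22 mm above the cork, 18 mm below the rail's top. It is pinched across its 18 mm, so the tool tilts with the board. Parts lie at least 45 mm from it
- knob_a_center (a point): centre of a white porcelain ball knob, a ball 30 mm across, 25 g, with a small brass insert; lies on the board at the start
- knob_b_center (a point): centre of a white porcelain ball knob, a ball 30 mm across, 25 g, with a small brass insert; lies on the board at the start
- knob_c_center (a point): centre of a white porcelain ball knob, a ball 30 mm across, 25 g, with a small brass insert; lies on the board at the start
- hinge_a_center (a point): centre of a chrome lift-off hinge folded shut: a flat block 50 mm long (its y, at the start within 0.25 rad of the slope direction), 34 mm wide (x, knuckle at +x), 12 mm thick (z), 90 g. It lies flat on the cork and stays there by friction when the board is raised. Their centres are 90 mm or more apart; a side rim may be 13 mm off its long side, its ends are free
- hinge_b_center (a point): centre of a chrome lift-off hinge folded shut: a flat block 50 mm long (its y, at the start within 0.25 rad of the slope direction), 34 mm wide (x, knuckle at +x), 12 mm thick (z), 90 g. It lies flat on the cork and stays there by friction when the board is raised. Their centres are 90 mm or more apart; a side rim may be 13 mm off its long side, its ends are free
- catch_box: fixed wooden catch box with a green lining under the board's lower lip: 290 x 150 mm outside (x, y), rim 58 mm high (the wall away from the board 90 mm), walls 6 mm, floor 6 mm thick. Origin at the centre of its underside, axes as the base's
- hinge_tray: fixed blue steel tray for the hinges: 170 x 130 mm outside (x, y), 35 mm high, walls and floor 4 mm thick, open on top. Origin at the centre of its underside, z up. It stands to the left or to the right of the board
- screw_box: wooden screw box with four filled compartments, 170 x 130 mm, 45 mm high, fixed, a bystander: it stands on the side where the tray is not. Origin at the centre of its underside
- marking_gauge: beech marking gauge, stem 200 mm (its x) through a 62 mm wide fence, 70 mm high with the brass thumbscrew, a bystander. Origin under the fence
- ball_catch: small brass ball catch, 55 x 14 mm, 14 mm high, a bystander. Origin at the centre of its underside
Mind the look-alikes: they are no part of the job. What is shaped like the part that bears hinge_b_center but orange or pink is not meant.

How it is judged (in metres and radians):
On the way, in this order (a step that is already met when the one before it is completed fails the run):
1. the board is raised and all three knobs have rolled into the catch box, both hinges still lying on the board (value of joint sort_board above 0.38 rad and x of knob_a_center in the frame of catch_box between -0.14 and 0.14 m and y of knob_a_center in the frame of catch_box between -0.07 and 0.07 m and z of knob_a_center in the frame of catch_box between 0 and 0.055 m and x of knob_b_center in the frame of catch_box between -0.14 and 0.14 m and y of knob_b_center in the frame of catch_box between -0.07 and 0.07 m and z of knob_b_center in the frame of catch_box between 0 and 0.055 m and x of knob_c_center in the frame of catch_box between -0.14 and 0.14 m and y of knob_c_center in the frame of catch_box between -0.07 and 0.07 m and z of knob_c_center in the frame of catch_box between 0 and 0.055 m and z of hinge_a_center in the frame of board_handle between -0.026 and -0.006 m and y of hinge_a_center in the frame of board_handle between -0.25 and -0.02 m and x of hinge_a_center in the frame of board_handle between -0.14 and 0.14 m and z of hinge_b_center in the frame of board_handle between -0.026 and -0.006 m and y of hinge_b_center in the frame of board_handle between -0.25 and -0.02 m and x of hinge_b_center in the frame of board_handle between -0.14 and 0.14 m), for 0.1 s.
2. a hinge is lifted off the raised board (value of joint sort_board above 0.38 rad and ((z of hinge_a_center in the frame of board_handle above 0.008 m and y of hinge_a_center in the frame of board_handle between -0.28 and 0.15 m and x of hinge_a_center in the frame of board_handle between -0.2 and 0.2 m) or (z of hinge_b_center in the frame of board_handle above 0.008 m and y of hinge_b_center in the frame of board_handle between -0.28 and 0.15 m and x of hinge_b_center in the frame of board_handle between -0.2 and 0.2 m))), for 0.02 s.
At the end, for the whole second after the job is handed in: the board stands raised (joint above 0.38 rad, stop at 0.46), the three knobs lie still in the catch box, and both hinges lie released and still in the blue tray (centre between its walls, no more than 30 mm above its underside) (value of joint sort_board above 0.38 rad and x of knob_a_center in the frame of catch_box between -0.14 and 0.14 m and y of knob_a_center in the frame of catch_box between -0.07 and 0.07 m and z of knob_a_center in the frame of catch_box between 0 and 0.055 m and linear speed of each of knob_a, knob_b, knob_c below 0.05 m/s and x of knob_b_center in the frame of catch_box between -0.14 and 0.14 m and y of knob_b_center in the frame of catch_box between -0.07 and 0.07 m and z of knob_b_center in the frame of catch_box between 0 and 0.055 m and x of knob_c_center in the frame of catch_box between -0.14 and 0.14 m and y of knob_c_center in the frame of catch_box between -0.07 and 0.07 m and z of knob_c_center in the frame of catch_box between 0 and 0.055 m and x of hinge_a_center in the frame of hinge_tray between -0.08 and 0.08 m and y of hinge_a_center in the frame of hinge_tray between -0.06 and 0.06 m and z of hinge_a_center in the frame of hinge_tray between 0 and 0.03 m and linear speed of each of hinge_a, hinge_b below 0.03 m/s and x of hinge_b_center in the frame of hinge_tray between -0.08 and 0.08 m and y of hinge_b_center in the frame of hinge_tray between -0.06 and 0.06 m and z of hinge_b_center in the frame of hinge_tray between 0 and 0.03 m); the robot touches nothing.
It fails at once if a knob is gripped or pushed by the fingers (contact force between the fingers and knob_a above 3 N or contact force between the fingers and knob_b above 3 N or contact force between the fingers and knob_c above 3 N).
It fails at once if the marking gauge or the ball catch is moved by more than 30 mm (distance of any of marking_gauge, ball_catch from where it was at the start of the episode above 0.03 m).
It also fails if it takes over 72 s, if anything falls off the work surface, if the arm or the gripper's body presses on something with over 40 N, if the wrist force passes 120 N, or if a joint passes its speed limit or range.

## Working session

There is one attempt and no reset: what is moved stays moved. The work goes in short steps, Python scripts to look and compute and a shell command to move; the robot and the scene stay as the last step left them, time stands still between calls to the robot, and variables do not carry over. Pictures are saved under pics/ and viewed, about 8 in all and at most 12, crops included, and the job is handed in when it is done.

```bash
mkdir -p pics; python3 - <<'E'
from rig import bot, vision
import cv2,numpy as np
for n in ["side","top"]:
    im=vision.capture(n); cv2.imwrite(f"pics/{n}0.png",im[:,:,::-1])
    c=vision.camera_info(n); print(n,np.round(np.array(c["intrinsics"]),1).tolist(),c["dist"]); print(np.round(np.array(c["camera_from_world"]),4).tolist())
s=bot.read_state(); print(s["time_s"],s["position"],np.round(s["tcp_rot"],3).tolist(),s["opening"],bot.grip_depth)
E
```

```text
side [[475.0, 0.0, 281.8], [0.0, 475.0, 214.6], [0.0, 0.0, 1.0]] [-0.02853748  0.          0.          0.          0.        ]
[[0.9729, -0.2304, 0.0205, -0.5883], [0.146, 0.68, 0.7185, -0.1511], [-0.1795, -0.696, 0.6952, -1.1712], [0.0, 0.0, 0.0, 1.0]]
top [[405.9, 0.0, 271.9], [0.0, 405.9, 209.8], [0.0, 0.0, 1.0]] [0.03461494 0.         0.         0.         0.        ]
[[-0.0074, -0.9993, -0.0366, 0.0016], [0.9943, -0.0113, 0.1063, -0.6372], [-0.1066, -0.0356, 0.9937, -1.0069], [0.0, 0.0, 0.0, 1.0]]
0.1 [ 0.17675097 -0.5987924   0.22166409] [[0.959, 0.283, -0.0], [0.283, -0.959, 0.002], [0.0, -0.002, -1.0]] 1.001862019465405 -0.0187
```

View pics/side0.png

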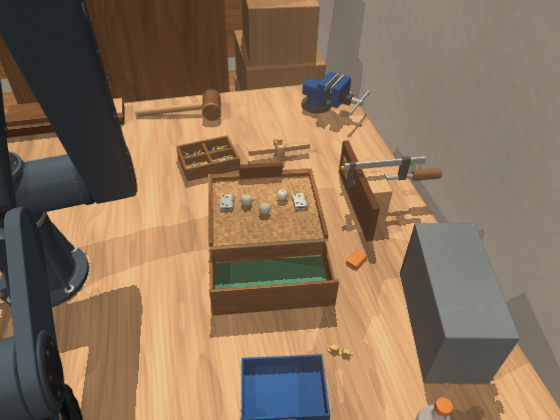

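View pics/top0.png

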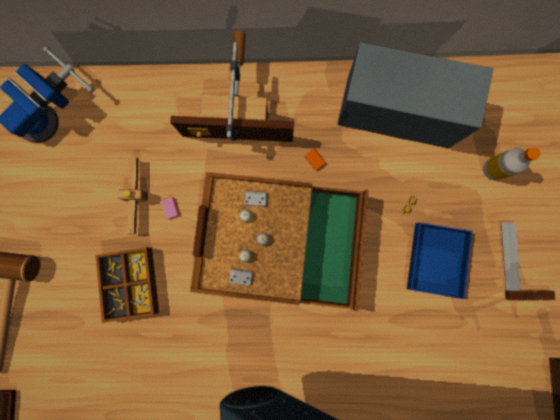

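```bash
cat > h.py <<'E'
import numpy as np,cv2
from rig import bot,vision
def ray(n,p):
    c=vision.camera_info(n);T=np.array(c["camera_from_world"]);R=T[:3,:3]
    u=cv2.undistortPoints(np.array([[p]],float),np.array(c["intrinsics"]),np.array(c["dist"]))[0,0]
    d=R.T@np.array([u[0],-u[1],-1]);return -R.T@T[:3,3],d/np.linalg.norm(d)
def plane(n,p,z):
    o,d=ray(n,p);return o+d*(z-o[2])/d[2]
def tri(ps,pt):
    o1,d1=ray("side",ps);o2,d2=ray("top",pt)
    s=np.linalg.lstsq(np.c_[d1,-d2],o2-o1,rcond=None)[0]
    a,b=o1+s[0]*d1,o2+s[1]*d2;return (a+b)/2,np.linalg.norm(a-b)
def proj(n,P):
    c=vision.camera_info(n);T=np.array(c["camera_from_world"]);q=T[:3,:3]@P+T[:3,3]
    return cv2.projectPoints(np.array([[q[0],-q[1],-q[2]]]),np.zeros(3),np.zeros(3),np.array(c["intrinsics"]),np.array(c["dist"]))[0][0,0]
def blobs(m,amin):
    n,_,st,ce=cv2.connectedComponentsWithStats(m.astype(np.uint8));return [(np.round(ce[i],1).tolist(),int(st[i,4]),st[i,:4].tolist()) for i in range(1,n) if st[i,4]>=amin]
E
python3 - <<'E'
from h import *
for n,(x0,y0,w,h,k) in {"side":(195,155,150,112,5),"top":(185,165,190,150,4)}.items():
    im=cv2.imread(f"pics/{n}0.png");cv2.imwrite(f"pics/{n}0c.png",cv2.resize(im[y0:y0+h,x0:x0+w],None,fx=k,fy=k,interpolation=cv2.INTER_CUBIC))
    hsv=cv2.cvtColor(im,cv2.COLOR_BGR2HSV);H,S,V=cv2.split(hsv)
    m=(S<75)&(V>110);M=np.zeros_like(m);M[y0:y0+h,x0:x0+w]=m[y0:y0+h,x0:x0+w]
    print(n,"white",blobs(M,20)); print("blue",blobs((H>100)&(H<125)&(S>150)&(V>40),300)); print("green",blobs((H>60)&(H<90)&(S>100),300))
E
```

```text
side white [([282.1, 194.7], 83, [277, 190, 11, 10]), ([299.3, 200.2], 186, [292, 193, 16, 16]), ([226.3, 200.9], 171, [220, 194, 14, 14]), ([246.0, 199.8], 87, [241, 195, 11, 10]), ([264.1, 208.5], 88, [259, 203, 11, 11])]
blue [([272.0, 407.9], 1092, [242, 391, 65, 29])]
green []
top white [([255.1, 198.1], 272, [245, 191, 21, 15]), ([244.5, 215.0], 74, [240, 210, 10, 11]), ([261.1, 238.6], 62, [257, 234, 10, 11]), ([243.9, 255.4], 67, [240, 250, 9, 12]), ([239.8, 276.9], 255, [230, 269, 22, 17])]
blue [([36.0, 81.2], 476, [18, 65, 37, 34]), ([16.5, 108.9], 989, [0, 81, 39, 52]), ([439.7, 260.2], 3705, [408, 224, 63, 74])]
green [([328.6, 247.4], 4637, [302, 193, 53, 110])]
```

View pics/side0c.png

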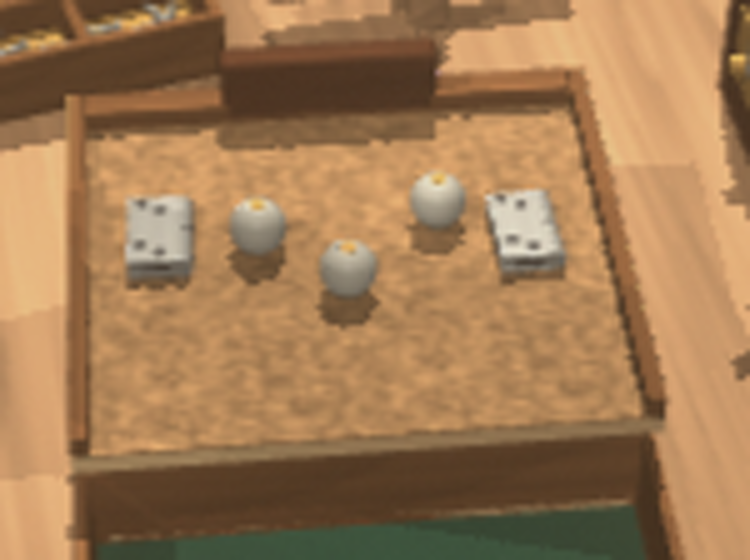

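View pics/top0c.png

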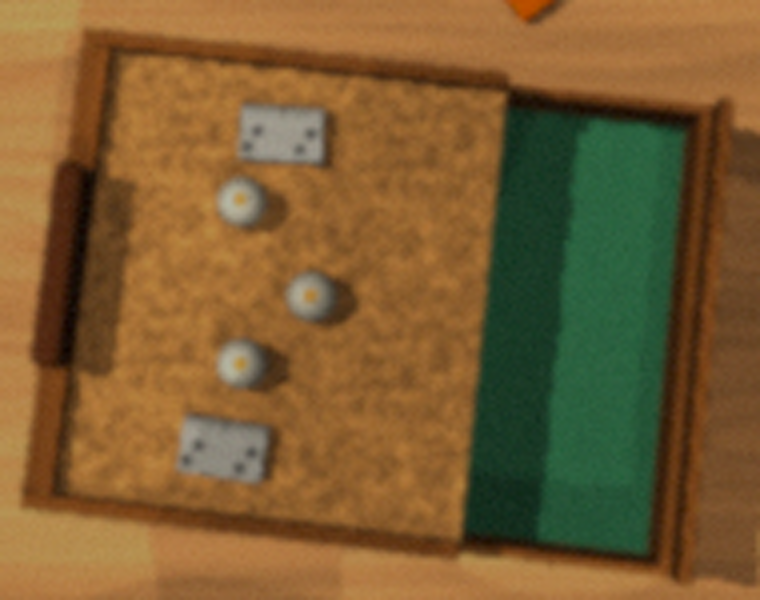

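```bash
python3 - <<'E'
from h import *
np.set_printoptions(precision=4,suppress=True)
S=lambda x,y:(195+x/5-.4,155+y/5-.4); T=lambda x,y:(185+x/4-.375,165+y/4-.375)
for n,a,b in [("hingeL",S(159,225),T(226,446)),("hingeR",S(521,220),T(284,132)),
 ("lipL cork",S(85,462),T(466,540)),("lipR cork",S(645,428),T(508,90)),
 ("upL rim",S(67,98),T(23,503)),("upR rim",S(580,70),T(88,30)),
 ("handL",S(222,55),T(50,362)),("handR",S(436,45),T(76,165)),
 ("knob1",S(257,226),T(242,364)),("knob2",S(348,268),T(311,296)),("knob3",S(437,200),T(241,202))]:
    print(n,*tri(a,b))
im=cv2.imread("pics/top0.png");H,Sa,V=cv2.split(cv2.cvtColor(im,cv2.COLOR_BGR2HSV))
m=((H>100)&(H<125)&(Sa>150)&(V>40));m[:,:380]=0
r=cv2.minAreaRect(np.argwhere(m)[:,::-1].astype(np.float32));print("tray",r)
for p in cv2.boxPoints(r): print(plane("top",p,0.035))
for q in [T(93,32),T(508,90)]: print("top side edge",plane("top",q,0.1))
for n in("side","top"): print(n,ray(n,(280,210))[0])
E
```

```text
hingeL [0.4723 0.0669 0.1051] 0.0025210607639419833
hingeR [0.6577 0.0324 0.1045] 0.0035671666439462324
lipL cork [ 0.4152 -0.0735  0.0879] 0.0037411798878930844
lipR cork [ 0.6854 -0.1035  0.082 ] 0.0028115297681752865
upL rim [0.4392 0.188  0.0985] 0.0032092654931813584
upR rim [0.7231 0.1519 0.1001] 0.002109830668819329
handL [0.5227 0.1655 0.1325] 0.001622523215044856
handR [0.6379 0.1518 0.1314] 0.00024201486304668553
knob1 [0.521  0.0575 0.1036] 0.0005727999813834758
knob2 [0.5608 0.0164 0.1037] 0.0007152703234415173
knob3 [0.6173 0.0581 0.1033] 0.0007028181240085499
tray ((439.779541015625, 260.4039306640625), (56.764312744140625, 67.46957397460938), 7.594643592834473)
[ 0.4341 -0.3368  0.035 ]
[ 0.5991 -0.3662  0.035 ]
[ 0.5792 -0.5019  0.035 ]
[ 0.4163 -0.4706  0.035 ]
top side edge [0.723  0.1487 0.1   ]
top side edge [ 0.6839 -0.1027  0.1   ]
side [ 0.3842 -0.848   0.9348]
top [ 0.5263 -0.0415  1.0682]
```

```bash
cat >> h.py <<'E'
from scipy.spatial.transform import Rotation as Ro
np.set_printoptions(precision=4,suppress=True)
YAW=-6.9; HL=np.array([0.5529,-0.0644,0.077])
def B(th): # board axes in world at angle th (rad)
    return (Ro.from_euler('z',YAW,degrees=True)*Ro.from_euler('x',th)).as_matrix()
def bpt(p,th): return HL+B(th)@np.array(p)
def tool(th,yaw=0): # tool looking along -normal, jaws along board y when yaw=0
    return B(th)@Ro.from_euler('z',yaw,degrees=True).as_matrix()@np.diag([1,-1,-1])
def go(P,R,lab=""):
    s=bot.read_state();R0=np.array(s["tcp_rot"])
    print(lab,"shift",np.round(1000*R0.T@(np.array(P)-s["position"]),1),"turn",np.round(Ro.from_matrix(R0.T@R).as_rotvec(degrees=True),2))
def stat():
    s=bot.read_state();print("t",s["time_s"],"p",np.array(s["position"]),"q",np.round(s["joint_positions"],1),"F",np.round(s["force"],1),"op",round(float(s["opening"]),3))
E
python3 -m jog '[[[601,-614,33],[0,0,23.3],0.4],[[601,-614,33],[0,0,23.3],0.4],[[601,-614,33],[0,0,23.3],0.4],[[601,-614,33],[0,0,23.3],0.4],[[601,-614,33],[0,0,23.3],0.4],[[601,-614,33],[0,0,23.3],0.4],[[601,-614,33],[0,0,23.3],0.4],[[601,-614,33],[0,0,23.3],0.4],[[601,-614,33],[0,0,23.3],0.4],[[601,-614,33],[0,0,23.3],0.4],[[601,-614,33],[0,0,23.3],0.4],[[601,-614,33],[0,0,23.3],0.4]]'
python3 -c "
from h import *
stat();go([.58,.16,.19],tool(0))"
```

```text
time_s: 1.1
position: [0.4114, -0.1561, 0.2032]
tcp_rot: [[0.993, -0.12, -0.0], [-0.12, -0.993, 0.0], [-0.0, -0.0, -1.0]]
force: [0.9, -0.8, 0.1]
opening: 0.6
t 1.1 p [ 0.4114 -0.1561  0.2032] q [-35.4  17.8 108.9   0.   53.4  61.5] F [ 0.9 -0.8  0.1] op 0.6
 shift [ 129.4 -334.1   13.3] turn [-0.01  0.01  0.01]
```

```bash

python3 -m jog '[[[129,-334,13],[0,0,0],0.4],[[129,-334,13],[0,0,0],0.4],[[129,-334,13],[0,0,0],0.4],[[129,-334,13],[0,0,0],0.4],[[129,-334,13],[0,0,0],0.4],[[129,-334,13],[0,0,0],0.4],[[129,-334,13],[0,0,0],0.4],[[129,-334,13],[0,0,0],0.4],[[129,-334,13],[0,0,0],0.4],[[129,-334,13],[0,0,0],0.4],[[129,-334,13],[0,0,0],0.4],[[129,-334,13],[0,0,0],0.4]]'
python3 -c "
from h import *
stat();go([.58,.16,.135],tool(0));go([.58,.16,.097],tool(0))
cv2.imwrite('pics/s1.png',cv2.resize(vision.capture('side')[90:260,180:360,::-1],None,fx=3.5,fy=3.5,interpolation=2))"
```

```text
time_s: 2.1
position: [0.578, 0.1576, 0.1897]
tcp_rot: [[0.993, -0.119, -0.002], [-0.119, -0.993, -0.001], [-0.002, 0.001, -1.0]]
force: [-0.4, -1.2, 1.0]
opening: 0.599
t 2.1 p [0.578  0.1576 0.1897] q [  4.6  30.5  87.7  -0.   61.9 101.5] F [-0.4 -1.2  1. ] op 0.599
 shift [ 1.8 -2.7 54.7] turn [0.06 0.12 0.05]
 shift [ 1.9 -2.7 92.7] turn [0.06 0.12 0.05]
```

View pics/s1.png

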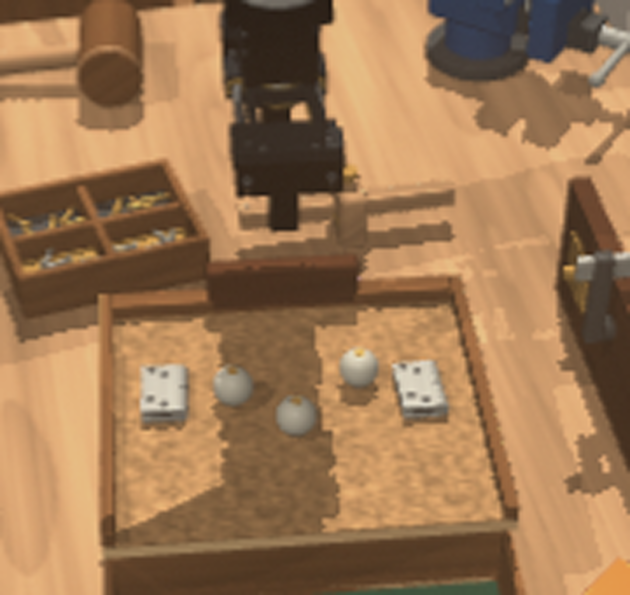

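```bash

python3 -m jog '[[[2,-3,35],[0,0,0],0.4],[[2,-3,70],[0,0,0],0.4],[[2,-3,85],[0,0,0],0.4],[[2,-3,93],[0,0,0],0.4],[[2,-3,93],[0,0,0],0.5],[[2,-3,93],[0,0,0],0.6],[[2,-3,93],[0,0,0],0.7],[[2,-3,93],[0,0,0],0.8],[[2,-3,93],[0,0,0],0.9],[[2,-3,93],[0,0,0],1],[[2,-3,93],[0,0,0],1],[[2,-3,93],[0,0,0],1]]'
python3 -c "
from h import *
stat()
s=bot.read_state();P=np.array(s['position']);print('yz in hinge frame',B(0).T@(P-HL))
# board-frame grasp, rotated by theta
R0=np.array(s['tcp_rot']);pb=B(0).T@(P-HL)
for th in np.arange(1,13)*0.46/12:
    T=bpt(pb,0)*0+HL+B(th)@pb; print(round(th,3),np.round(1000*R0.T@(T-P),1),'turn',round(np.degrees(th),2))
print(Ro.from_matrix(R0.T@B(.46)@B(0).T@R0).as_rotvec(degrees=True))"
```

```text
time_s: 3.15
position: [0.5824, 0.1632, 0.0985]
tcp_rot: [[0.993, -0.12, 0.003], [-0.12, -0.993, 0.004], [0.003, -0.004, -1.0]]
force: [0.9, 6.8, 2.0]
opening: 0.203
t 3.15 p [0.5824 0.1632 0.0985] q [  5.   37.8  91.1   0.3  50.9 101.7] F [0.9 6.8 2. ] op 0.203
yz in hinge frame [0.002  0.2295 0.0215]
0.038 [ 0.   1.  -8.8] turn 2.2
0.077 [  0.    2.2 -17.5] turn 4.39
0.115 [  0.1   3.9 -26.2] turn 6.59
0.153 [  0.1   5.8 -34.8] turn 8.79
0.192 [  0.1   8.1 -43.4] turn 10.98
0.23 [  0.1  10.7 -51.8] turn 13.18
0.268 [  0.2  13.7 -60.1] turn 15.37
0.307 [  0.2  16.9 -68.3] turn 17.57
0.345 [  0.2  20.5 -76.4] turn 19.77
0.383 [  0.2  24.4 -84.4] turn 21.96
0.422 [  0.3  28.5 -92.2] turn 24.16
0.46 [  0.3  33.  -99.8] turn 26.36
[26.356  -0.0089  0.0732]
```

```bash

python3 -m jog '[[[0,0.3,-2.9],[0.73,0,0],1],[[0,0.6,-5.8],[1.47,0,0],1],[[0,1,-8.7],[2.2,0,0],1],[[0,1.4,-11.6],[2.93,0,0],1],[[0,1.8,-14.5],[3.66,0,0],1],[[0,2.3,-17.4],[4.4,0,0],1],[[0,2.8,-20.3],[5.13,0,0],1],[[0,3.3,-23.2],[5.86,0,0],1],[[0,3.9,-26.1],[6.6,0,0],1],[[0,4.5,-29],[7.33,0,0],1],[[0,5.2,-31.9],[8.06,0,0],1],[[0,5.8,-34.8],[8.79,0,0],1]]'
python3 -c "
from h import *
stat();s=bot.read_state();print(B(0).T@np.array(s['tcp_rot']))"
```

```text
time_s: 4.15
position: [0.5817, 0.1576, 0.1317]
tcp_rot: [[0.993, -0.119, 0.021], [-0.12, -0.98, 0.156], [0.002, -0.157, -0.988]]
force: [4.5, 8.8, -8.4]
opening: 0.206
t 4.15 p [0.5817 0.1576 0.1317] q [-0.1 34.3 92.7 11.3 52.4 89.9] F [ 4.5  8.8 -8.4] op 0.206
[[ 1.      0.      0.0019]
 [-0.0003 -0.9876  0.1572]
 [ 0.0019 -0.1572 -0.9876]]
```

Tracking well (0.157 rad). Same arc twice more.

```bash

python3 -m jog '[[[0,0.3,-2.9],[0.73,0,0],1],[[0,0.6,-5.8],[1.47,0,0],1],[[0,1,-8.7],[2.2,0,0],1],[[0,1.4,-11.6],[2.93,0,0],1],[[0,1.8,-14.5],[3.66,0,0],1],[[0,2.3,-17.4],[4.4,0,0],1],[[0,2.8,-20.3],[5.13,0,0],1],[[0,3.3,-23.2],[5.86,0,0],1],[[0,3.9,-26.1],[6.6,0,0],1],[[0,4.5,-29],[7.33,0,0],1],[[0,5.2,-31.9],[8.06,0,0],1],[[0,5.8,-34.8],[8.79,0,0],1]]'
python3 -m jog '[[[0,0.3,-2.9],[0.73,0,0],1],[[0,0.6,-5.8],[1.47,0,0],1],[[0,1,-8.7],[2.2,0,0],1],[[0,1.4,-11.6],[2.93,0,0],1],[[0,1.8,-14.5],[3.66,0,0],1],[[0,2.3,-17.4],[4.4,0,0],1],[[0,2.8,-20.3],[5.13,0,0],1],[[0,3.3,-23.2],[5.86,0,0],1],[[0,3.9,-26.1],[6.6,0,0],1],[[0,4.5,-29],[7.33,0,0],1],[[0,5.2,-31.9],[8.06,0,0],1],[[0,5.8,-34.8],[8.79,0,0],1]]'
python3 -c "
from h import *
stat();s=bot.read_state();print(B(0).T@np.array(s['tcp_rot']))
for n in ('side','top'): cv2.imwrite(f'pics/{n}2.png',vision.capture(n)[:,:,::-1])
a=cv2.imread('pics/side2.png')[120:320,180:380];b=cv2.imread('pics/top2.png')[150:350,180:380]
cv2.imwrite('pics/c2.png',cv2.resize(np.hstack([a,b]),None,fx=2,fy=2,interpolation=2))"
```

```text
time_s: 5.15
position: [0.5803, 0.1465, 0.1654]
tcp_rot: [[0.993, -0.114, 0.038], [-0.121, -0.945, 0.304], [0.001, -0.306, -0.952]]
force: [4.6, 8.9, -8.2]
opening: 0.204
time_s: 6.15
position: [0.5784, 0.1303, 0.1968]
tcp_rot: [[0.993, -0.107, 0.055], [-0.121, -0.888, 0.444], [0.001, -0.448, -0.894]]
force: [8.5, 19.6, -29.2]
opening: 0.2
t 6.15 p [0.5784 0.1303 0.1968] q [-11.9  29.7  94.6  30.4  61.8  68.9] F [  8.5  19.6 -29.2] op 0.2
[[ 1.     -0.      0.0013]
 [-0.0006 -0.8942  0.4476]
 [ 0.0012 -0.4476 -0.8942]]
```

View pics/c2.png

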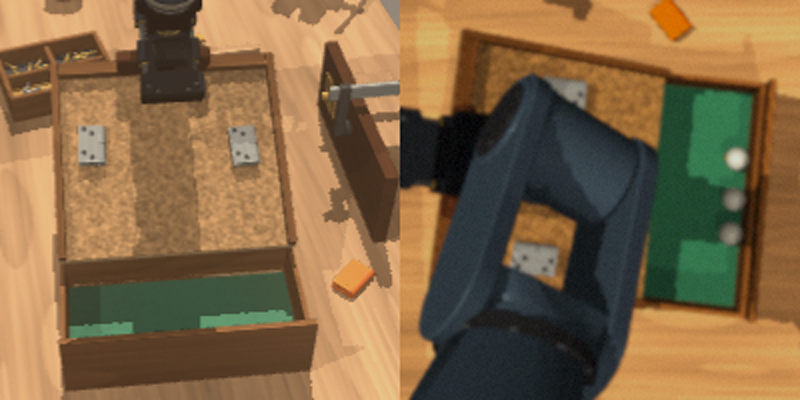

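```bash

python3 -m jog '[[[0,0,0],[0,0,0],0.9],[[0,0,0],[0,0,0],0.7],[[0,0,0],[0,0,0],0.5],[[0,0,0],[0,0,0],0.4],[[0,0,0],[0,0,0],0.4],[[0,0,-10],[0,0,0],0.4],[[0,0,-30],[0,0,0],0.4],[[0,0,-60],[0,0,0],0.4],[[0,0,-90],[0,0,0],0.4],[[0,0,-120],[0,0,0],0.4],[[0,0,-120],[0,0,0],0.4],[[0,0,-120],[0,0,0],0.4]]'
sed -i 's/HL=np.array.*/HL=np.array([0.5533,-0.0609,0.077]);TH=.46/' h.py
python3 - <<'E'
from h import *
stat()
for n in ('side','top'): cv2.imwrite(f'pics/{n}3.png',vision.capture(n)[:,:,::-1])
print([np.round(proj(n,bpt([x,.105,.012],TH)),1).tolist() for n in('side','top') for x in (-.08,.08)])
for n in("side","top"):
    im=cv2.imread(f"pics/{n}3.png");H,S,V=cv2.split(cv2.cvtColor(im,cv2.COLOR_BGR2HSV))
    m=(S<75)&(V>110);m[:150]=0;m[330:]=0;m[:,:190]=0;m[:,360:]=0;print(n,blobs(m,30))
a=cv2.imread('pics/side3.png')[130:330,180:380];b=cv2.imread('pics/top3.png')[150:350,180:380]
cv2.imwrite('pics/c3.png',cv2.resize(np.hstack([a,b]),None,fx=2,fy=2,interpolation=2))
E
```

```text
time_s: 7.25
position: [0.5721, 0.0738, 0.3071]
tcp_rot: [[0.993, -0.106, 0.058], [-0.121, -0.89, 0.439], [0.005, -0.443, -0.896]]
force: [-0.0, -0.3, -0.1]
opening: 0.593
t 7.25 p [0.5721 0.0738 0.3071] q [-17.7  21.6  88.2  26.6  76.7  71.5] F [-0.  -0.3 -0.1] op 0.593
[[232.8, 198.2], [296.1, 194.4], [252.8, 271.9], [260.9, 202.7]]
side [([225.3, 191.9], 245, [219, 183, 14, 20]), ([301.4, 192.0], 240, [294, 183, 16, 20])]
top [([254.8, 194.0], 93, [251, 189, 11, 14])]
```

View pics/c3.png

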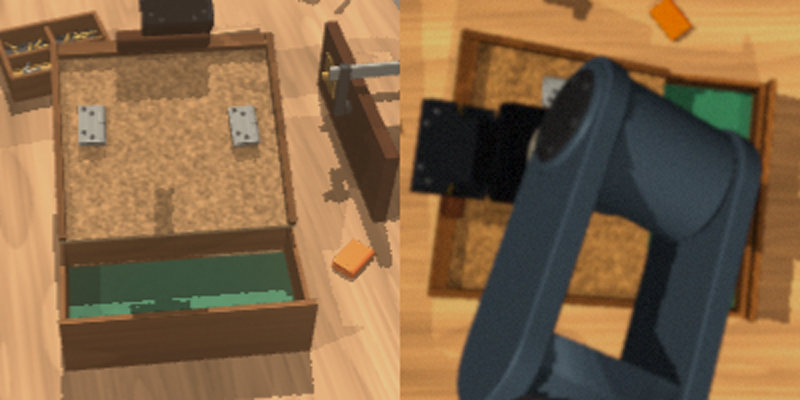

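```bash
python3 - <<'E'
from h import *
def onboard(n,p,h,th=TH):
    o,d=ray(n,p);N=B(th)[:,2];t=((HL-o)@N+h)/(d@N);return B(th).T@(o+t*d-HL)
P,e=tri((225.3,191.9),(246.7,279.3));print("L tri",P,e,B(TH).T@(P-HL))
for n,P in(("L0",[.4723,.0669,.1051]),("R0",[.6577,.0324,.1045])): print(n,"start in board",B(0).T@(np.array(P)-HL))
im=cv2.imread("pics/side3.png");k=6
for nm,(x0,y0) in {"L":(212,176),"R":(287,176)}.items():
    c=cv2.resize(im[y0:y0+34,x0:x0+30],None,fx=k,fy=k,interpolation=2);H,S,V=cv2.split(cv2.cvtColor(c,cv2.COLOR_BGR2HSV))
    m=((S<80)&(V>100)).astype(np.uint8);m=cv2.morphologyEx(m,cv2.MORPH_CLOSE,np.ones((15,15)))
    pts=np.argwhere(m)[:,::-1]
    cn=max(cv2.findContours(m,0,2)[0],key=cv2.contourArea)[:,0]
    b=np.array([onboard("side",(x0+(u+.5)/k-.5,y0+(v+.5)/k-.5),.024) for u,v in cn])
    r=cv2.minAreaRect((b[:,:2]*1000).astype(np.float32));print(nm,"rect board mm",r)
    print("mid", (b.min(0)+b.max(0))/2)
for nm,p in {"upL":(60,65),"upR":(271,37),"lipL":(64,240),"lipR":(293,224)}.items():
    print(nm,onboard("side",(180+p[0]/2,130+p[1]/2),.02))
E
```

```text
L tri [0.4685 0.0494 0.1474] 0.0005493439967059326 [-0.0974  0.1203  0.019 ]
L0 start in board [-0.0958  0.1171  0.0281]
R0 start in board [0.0924 0.1052 0.0275]
L rect board mm ((-97.21128845214844, 117.66850280761719), (53.22508239746094, 34.0844612121582), 88.4729232788086)
mid [-0.0974  0.1176  0.024 ]
R rect board mm ((92.57282257080078, 104.99078369140625), (34.57939529418945, 53.682735443115234), 2.8612594604492188)
mid [0.0924 0.1049 0.024 ]
upL [-0.1323  0.2033  0.02  ]
upR [0.1432 0.2277 0.02  ]
lipL [-0.137  -0.0278  0.02  ]
lipR [ 0.1407 -0.0278  0.02  ]
```

```bash
python3 - <<'E'
from h import *
for nm,x,y,yw in(("R",.0925,.1075,2.9),("L",-.0973,.120,-1.5)):
    for h in(.07,.004): go(bpt([x,y,.012+h],TH),tool(TH,yw),f"{nm} {h}")
for z in (.037,.0): 
  pass
E
```

```text
R 0.07 shift [ 92.  116.3  60.8] turn [-0.01  0.06 -2.91]
R 0.004 shift [ 92.  116.3 126.8] turn [-0.01  0.06 -2.91]
L 0.07 shift [-97.8 103.8  61. ] turn [-0.01  0.06  1.49]
L 0.004 shift [-97.8 103.9 127. ] turn [-0.01  0.06  1.49]
```

```bash

python3 -m jog '[[[23,29,5],[0,0,-1],0.08],[[46,58,15],[0,0,-2],0.08],[[69,87,30],[0,0,-3],0.08],[[92,116,45],[0,0,-3],0.08],[[92,116,61],[0,0,-3],0.08],[[92,116,80],[0,0,-3],0.08],[[92,116,90],[0,0,-3],0.08],[[92,116,90],[0,0,-3],0.08],[[92,116,90],[0,0,-3],0.08],[[92,116,90],[0,0,-3],0.08]]'
python3 - <<'E'
from h import *
stat();go(bpt([.0925,.1075,.016],TH),tool(TH,2.9))
s=bot.read_state();print("board",B(TH).T@(np.array(s["position"])-HL))
a=vision.capture('side')[120:280,210:370,::-1]
b=vision.capture('top')[150:310,200:360,::-1]
cv2.imwrite('pics/c4.png',cv2.resize(np.hstack([a,b]),None,fx=2.5,fy=2.5,interpolation=2))
E
```

```text
time_s: 8.18
position: [0.6551, 0.001, 0.1732]
tcp_rot: [[0.997, -0.054, 0.054], [-0.072, -0.895, 0.441], [0.024, -0.443, -0.896]]
force: [0.7, -0.4, -0.4]
opening: 0.925
t 8.1833 p [0.6551 0.001  0.1732] q [-21.6  37.6  82.   27.2  69.8  60.5] F [ 0.7 -0.4 -0.4] op 0.925
 shift [-1.2  1.1 37.5] turn [ 0.   -0.03  0.19]
board [0.0936 0.1087 0.0535]
```

View pics/c4.png

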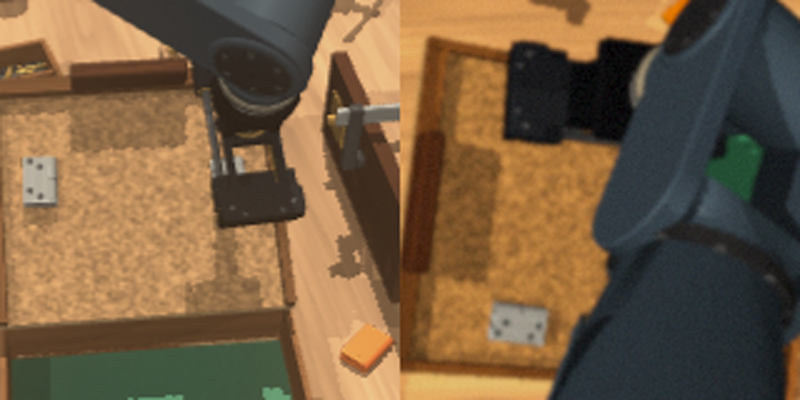

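```bash

python3 -m jog '[[[-1,1,12],[0,0,0],0.08],[[-1,1,22],[0,0,0],0.08],[[-1,1,30],[0,0,0],0.08],[[-1,1,34],[0,0,0],0.08],[[-1,1,37],[0,0,0],0.08],[[-1,1,37],[0,0,0],0.08],[[-1,1,37],[0,0,0],0.2],[[-1,1,37],[0,0,0],0.3],[[-1,1,37],[0,0,0],0.4],[[-1,1,37],[0,0,0],0.5],[[-1,1,37],[0,0,0],0.6],[[-1,1,37],[0,0,0],0.7]]'
python3 -c "
from h import *
stat()"
```

```text
time_s: 9.28
position: [0.6558, 0.0161, 0.1391]
tcp_rot: [[0.997, -0.055, 0.054], [-0.073, -0.895, 0.441], [0.024, -0.443, -0.896]]
force: [0.3, -0.1, 1.4]
opening: 0.567
t 9.2833 p [0.6558 0.0161 0.1391] q [-20.3  40.   83.6  28.3  65.8  59.6] F [ 0.3 -0.1  1.4] op 0.567
```

```bash

python3 -m jog '[[[0,0,-10],[0,0,0],0.8],[[0,0,-25],[0,0,0],0.8],[[0,0,-45],[0,0,0],0.8],[[0,0,-70],[0,0,0],0.8],[[0,0,-95],[0,0,0],0.8],[[0,0,-110],[0,0,0],0.8],[[0,0,-110],[0,0,0],0.8]]'
python3 - <<'E'
from h import *
stat()
for a,b in (((243,360),(408,290)),((325,357),(415,224.5))): print("tray rim tri",tri(a,b))
R=Ro.from_euler('z',-10,degrees=True).as_matrix()@np.diag([1,-1,-1])
go([.5464,-.426,.15],R)
E
```

```text
time_s: 9.87
position: [0.652, -0.0349, 0.2415]
tcp_rot: [[0.997, -0.053, 0.061], [-0.075, -0.896, 0.438], [0.031, -0.441, -0.897]]
force: [-0.1, -0.1, 0.3]
opening: 0.568
t 9.8667 p [ 0.652  -0.0349  0.2415] q [-24.7  33.4  78.1  25.6  77.8  61.7] F [-0.1 -0.1  0.3] op 0.568
tray rim tri (array([ 0.4361, -0.3433,  0.0211]), np.float64(0.00604530996763219))
tray rim tri (array([ 0.6041, -0.3712,  0.0154]), np.float64(0.014013025869653695))
 shift [-78.8 396.4 -95.5] turn [-26.22  -0.45   6.01]
```

```bash

python3 -m jog '[[[-79,396,-95],[-26.2,-0.5,6],0.8],[[-79,396,-95],[-26.2,-0.5,6],0.8],[[-79,396,-95],[-26.2,-0.5,6],0.8],[[-79,396,-95],[-26.2,-0.5,6],0.8],[[-79,396,-95],[-26.2,-0.5,6],0.8],[[-79,396,-95],[-26.2,-0.5,6],0.8],[[-79,396,-95],[-26.2,-0.5,6],0.8],[[-79,396,-95],[-26.2,-0.5,6],0.8],[[-79,396,-95],[-26.2,-0.5,6],0.8],[[-79,396,-95],[-26.2,-0.5,6],0.8],[[-79,396,-95],[-26.2,-0.5,6],0.8],[[-79,396,-95],[-26.2,-0.5,6],0.8]]'
python3 - <<'E'
from h import *
stat()
R=Ro.from_euler('z',-10,degrees=True).as_matrix()@np.diag([1,-1,-1])
go([.5464,-.426,.06],R);go([.5464,-.426,.011],R)
a=vision.capture('side')[280:420,200:360,::-1];b=vision.capture('top')[190:330,380:540,::-1]
cv2.imwrite('pics/c5.png',cv2.resize(np.hstack([a,b]),None,fx=2.5,fy=2.5,interpolation=2))
E
```

```text
time_s: 10.87
position: [0.5424, -0.4241, 0.1429]
tcp_rot: [[0.984, -0.175, -0.01], [-0.175, -0.985, 0.007], [-0.011, -0.005, -1.0]]
force: [-0.4, 1.5, -1.6]
opening: 0.568
t 10.8667 p [ 0.5424 -0.4241  0.1429] q [-47.2  40.4  75.5  -0.2  64.8  52.9] F [-0.4  1.5 -1.6] op 0.568
 shift [ 5.3  1.6 82.8] turn [-0.29  0.66 -0.09]
 shift [  5.8   1.8 131.8] turn [-0.29  0.66 -0.09]
```

View pics/c5.png

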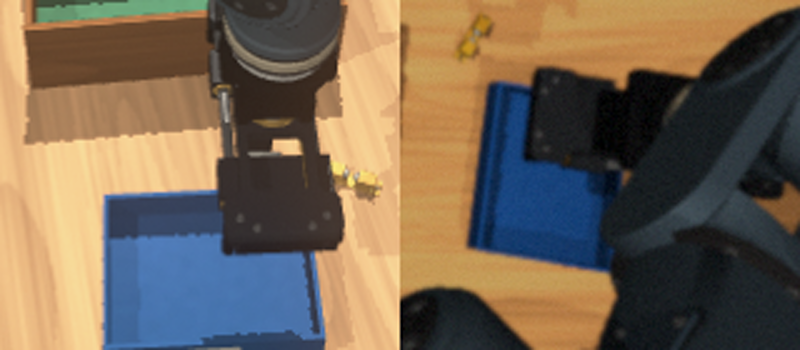

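```bash

python3 -m jog '[[[5,2,35],[0,0.5,0],0.8],[[5,2,65],[0,0.5,0],0.8],[[5,2,90],[0,0.5,0],0.8],[[5,2,110],[0,0.5,0],0.8],[[5,2,122],[0,0.5,0],0.8],[[5,2,128],[0,0.5,0],0.8],[[5,2,131],[0,0.5,0],0.8],[[5,2,131],[0,0.5,0],0.8]]'
python3 -m jog '[[[0,0,0],[0,0,0],0.4],[[0,0,0],[0,0,0],0.34],[[0,0,0],[0,0,0],0.34],[[0,0,-10],[0,0,0],0.34],[[0,0,-30],[0,0,0],0.34],[[0,0,-65],[0,0,0],0.34],[[0,0,-105],[0,0,0],0.34],[[0,0,-145],[0,0,0],0.3],[[0,0,-180],[0,0,0],0.3],[[0,0,-190],[0,0,0],0.3],[[0,0,-190],[0,0,0],0.3]]'
python3 - <<'E'
from h import *
stat();go(bpt([-.0973,.120,.012+.1],TH),tool(TH,-1.5))
E
```

```text
time_s: 11.63
position: [0.5484, -0.4245, 0.0144]
tcp_rot: [[0.985, -0.17, 0.001], [-0.17, -0.985, 0.002], [0.0, -0.002, -1.0]]
force: [-0.1, -1.0, -2.0]
opening: 0.572
time_s: 12.55
position: [0.5497, -0.4276, 0.2103]
tcp_rot: [[0.985, -0.171, 0.008], [-0.171, -0.985, -0.005], [0.009, 0.004, -1.0]]
force: [-0.2, -0.4, 0.0]
opening: 0.697
t 12.55 p [ 0.5497 -0.4276  0.2103] q [-47.1  36.4  72.    0.1  71.1  52.7] F [-0.2 -0.4  0. ] op 0.697
 shift [-159.2 -414.5  -23.4] turn [26.57 -1.51 -1.32]
```

```bash

python3 -m jog '[[[-159,-414,-23],[26.5,-1.5,-1.3],0.08],[[-159,-414,-23],[26.5,-1.5,-1.3],0.08],[[-159,-414,-23],[26.5,-1.5,-1.3],0.08],[[-159,-414,-23],[26.5,-1.5,-1.3],0.08],[[-159,-414,-23],[26.5,-1.5,-1.3],0.08],[[-159,-414,-23],[26.5,-1.5,-1.3],0.08],[[-159,-414,-23],[26.5,-1.5,-1.3],0.08],[[-159,-414,-23],[26.5,-1.5,-1.3],0.08],[[-159,-414,-23],[26.5,-1.5,-1.3],0.08],[[-159,-414,-23],[26.5,-1.5,-1.3],0.08],[[-159,-414,-23],[26.5,-1.5,-1.3],0.08],[[-159,-414,-23],[26.5,-1.5,-1.3],0.08]]'
python3 - <<'E'
from h import *
stat();go(bpt([-.0973,.120,.012+.1],TH),tool(TH,-1.5));go(bpt([-.0973,.120,.012+.05],TH),tool(TH,-1.5))
im=vision.capture('top')[:,:,::-1].copy();cv2.imwrite('pics/top6.png',im)
E
```

```text
time_s: 13.55
position: [0.4569, 0.0158, 0.2275]
tcp_rot: [[0.99, -0.136, 0.038], [-0.138, -0.881, 0.452], [-0.028, -0.453, -0.891]]
force: [-0.2, -0.9, 0.8]
opening: 0.925
t 13.55 p [0.4569 0.0158 0.2275] q [-29.3  20.2 106.6  26.6  67.4  55.6] F [-0.2 -0.9  0.8] op 0.925
 shift [ 7.7  4.4 -6. ] turn [-0.57  0.97 -0.15]
 shift [ 8.5  4.9 44. ] turn [-0.57  0.97 -0.15]
```

```bash

python3 -m jog '[[[8,5,15],[-0.6,1,0],0.08],[[8,5,30],[-0.6,1,0],0.08],[[8,5,44],[-0.6,1,0],0.08],[[8,5,44],[-0.6,1,0],0.08],[[8,5,44],[-0.6,1,0],0.08]]'
python3 - <<'E'
from h import *
stat();go(bpt([-.0973,.120,.016],TH),tool(TH,-1.5))
a=vision.capture('side')[120:280,190:350,::-1];b=vision.capture('top')[200:360,340:500,::-1]
cv2.imwrite('pics/c7.png',cv2.resize(np.hstack([a,b]),None,fx=2.5,fy=2.5,interpolation=2))
E
```

```text
time_s: 14.02
position: [0.4709, 0.0231, 0.1855]
tcp_rot: [[0.988, -0.14, 0.06], [-0.152, -0.887, 0.436], [-0.007, -0.44, -0.898]]
force: [0.6, -0.8, 0.3]
opening: 0.923
t 14.0167 p [0.4709 0.0231 0.1855] q [-27.5  24.4 108.5  28.7  59.8  54. ] F [ 0.6 -0.8  0.3] op 0.923
 shift [-6.  -6.  48.5] turn [ 0.25 -0.45 -0.33]
```

View pics/c7.png

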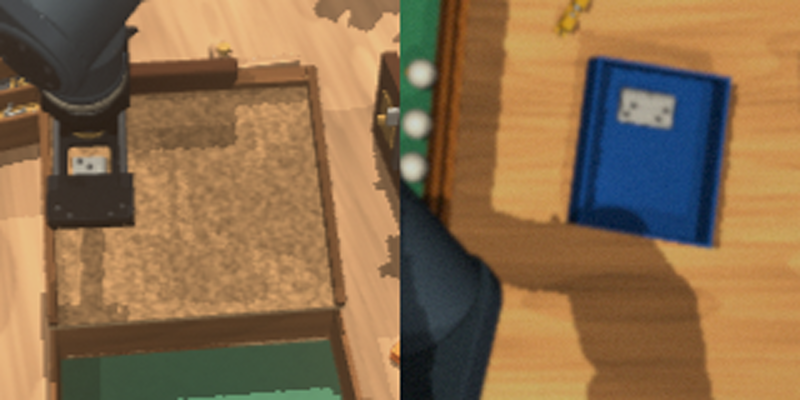

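```bash

python3 -m jog '[[[-6,-6,12],[0,0,0],0.08],[[-6,-6,24],[0,0,0],0.08],[[-6,-6,34],[0,0,0],0.08],[[-6,-6,42],[0,0,0],0.08],[[-6,-6,48],[0,0,0],0.08],[[-6,-6,48],[0,0,0],0.08],[[-6,-6,48],[0,0,0],0.2],[[-6,-6,48],[0,0,0],0.3],[[-6,-6,48],[0,0,0],0.4],[[-6,-6,48],[0,0,0],0.5],[[-6,-6,48],[0,0,0],0.6],[[-6,-6,48],[0,0,0],0.7]]'
python3 -c "
from h import *
stat();s=bot.read_state();print(B(TH).T@(np.array(s['position'])-HL))"
```

```text
time_s: 15.12
position: [0.4693, 0.0506, 0.1461]
tcp_rot: [[0.988, -0.138, 0.063], [-0.151, -0.888, 0.435], [-0.004, -0.439, -0.898]]
force: [-0.9, -1.6, 0.7]
opening: 0.564
t 15.1167 p [0.4693 0.0506 0.1461] q [-24.4  28.1 111.5  32.   52.8  51.9] F [-0.9 -1.6  0.7] op 0.564
[-0.0968  0.1208  0.0173]
```

```bash

python3 -m jog '[[[0,0,-10],[0,0,0],0.8],[[0,0,-25],[0,0,0],0.8],[[0,0,-45],[0,0,0],0.8],[[0,0,-70],[0,0,0],0.8],[[0,0,-95],[0,0,0],0.8],[[0,0,-110],[0,0,0],0.8],[[0,0,-110],[0,0,0],0.8]]'
python3 - <<'E'
from h import *
stat()
R=Ro.from_euler('z',-10,degrees=True).as_matrix()@np.diag([1,-1,-1])
go([.4676,-.412,.15],R)
E
```

```text
time_s: 15.7
position: [0.4641, 0.0007, 0.2476]
tcp_rot: [[0.988, -0.137, 0.069], [-0.153, -0.889, 0.431], [0.002, -0.437, -0.9]]
force: [-0.1, -0.1, -1.0]
opening: 0.568
t 15.7 p [0.4641 0.0007 0.2476] q [-30.4  18.2 105.1  25.9  68.8  56.3] F [-0.1 -0.1 -1. ] op 0.568
 shift [ 66.4 409.1 -89.9] turn [-25.89   0.14   1.2 ]
```

```bash

python3 -m jog '[[[66,409,-90],[-25.9,0,1.2],0.8],[[66,409,-90],[-25.9,0,1.2],0.8],[[66,409,-90],[-25.9,0,1.2],0.8],[[66,409,-90],[-25.9,0,1.2],0.8],[[66,409,-90],[-25.9,0,1.2],0.8],[[66,409,-90],[-25.9,0,1.2],0.8],[[66,409,-90],[-25.9,0,1.2],0.8],[[66,409,-90],[-25.9,0,1.2],0.8],[[66,409,-90],[-25.9,0,1.2],0.8],[[66,409,-90],[-25.9,0,1.2],0.8],[[66,409,-90],[-25.9,0,1.2],0.8],[[66,409,-90],[-25.9,0,1.2],0.8],[[66,409,-90],[-25.9,0,1.2],0.8]]' | tail -3
python3 -m jog '[[[66,409,-90],[-25.9,0,1.2],0.8],[[66,409,-90],[-25.9,0,1.2],0.8],[[66,409,-90],[-25.9,0,1.2],0.8],[[66,409,-90],[-25.9,0,1.2],0.8],[[66,409,-90],[-25.9,0,1.2],0.8],[[66,409,-90],[-25.9,0,1.2],0.8],[[66,409,-90],[-25.9,0,1.2],0.8],[[66,409,-90],[-25.9,0,1.2],0.8],[[66,409,-90],[-25.9,0,1.2],0.8],[[66,409,-90],[-25.9,0,1.2],0.8],[[66,409,-90],[-25.9,0,1.2],0.8],[[66,409,-90],[-25.9,0,1.2],0.8]]'
python3 - <<'E'
from h import *
stat()
R=Ro.from_euler('z',-10,degrees=True).as_matrix()@np.diag([1,-1,-1])
go([.4676,-.412,.012],R)
E
```

```text
time_s: 16.7
position: [0.4644, -0.4114, 0.1434]
tcp_rot: [[0.985, -0.175, -0.01], [-0.175, -0.985, 0.006], [-0.011, -0.004, -1.0]]
force: [0.2, 0.3, -0.1]
opening: 0.57
t 16.7 p [ 0.4644 -0.4114  0.1434] q [-51.7  35.5  86.4  -0.3  58.7  48.5] F [ 0.2  0.3 -0.1] op 0.57
 shift [  4.7   0.5 131.4] turn [-0.23  0.62 -0.07]invalid input
```

```bash

python3 -m jog '[[[4,1,35],[0,0.5,0],0.8],[[4,1,65],[0,0.5,0],0.8],[[4,1,90],[0,0.5,0],0.8],[[4,1,110],[0,0.5,0],0.8],[[4,1,122],[0,0.5,0],0.8],[[4,1,128],[0,0.5,0],0.8],[[4,1,131],[0,0.5,0],0.8],[[4,1,131],[0,0.5,0],0.8]]'
python3 -m jog '[[[0,0,0],[0,0,0],0.4],[[0,0,0],[0,0,0],0.34],[[0,0,0],[0,0,0],0.34],[[0,0,-10],[0,0,0],0.34],[[0,0,-30],[0,0,0],0.34],[[0,0,-65],[0,0,0],0.34],[[0,0,-105],[0,0,0],0.34],[[0,0,-145],[0,0,0],0.3],[[0,0,-180],[0,0,0],0.3],[[0,0,-200],[0,0,0],0.3],[[0,0,-200],[0,0,0],0.3]]'
python3 -m jog '[[[0,40,0],[0,0,0],0.3],[[0,80,0],[0,0,0],0.3],[[0,120,0],[0,0,0],0.3],[[0,160,0],[0,0,0],0.3],[[0,190,0],[0,0,0],0.3],[[0,200,0],[0,0,0],0.3],[[0,200,0],[0,0,0],0.3],[[0,200,0],[0,0,0],0.3]]'
python3 - <<'E'
from h import *
stat()
a=vision.capture('side')[120:420,200:400,::-1];b=vision.capture('top')[130:330,180:500,::-1]
b=cv2.resize(b,None,fx=1.5,fy=1.5,interpolation=2)
cv2.imwrite('pics/c8.png',cv2.resize(np.hstack([a,b]),None,fx=1.17,fy=1.17,interpolation=2))
E
```

```text
time_s: 17.37
position: [0.4684, -0.4097, 0.0148]
tcp_rot: [[0.985, -0.171, -0.0], [-0.171, -0.985, 0.003], [-0.001, -0.003, -1.0]]
force: [0.4, 0.2, -1.3]
opening: 0.566
time_s: 18.28
position: [0.4705, -0.4137, 0.2222]
tcp_rot: [[0.985, -0.171, 0.009], [-0.171, -0.985, -0.008], [0.01, 0.006, -1.0]]
force: [0.5, -0.7, -0.5]
opening: 0.698
time_s: 18.95
position: [0.4334, -0.6068, 0.2131]
tcp_rot: [[0.985, -0.172, -0.001], [-0.172, -0.985, 0.006], [-0.002, -0.006, -1.0]]
force: [-0.8, 0.4, 0.1]
opening: 0.695
t 18.95 p [ 0.4334 -0.6068  0.2131] q [-63.1  40.8  62.5   0.1  77.   36.8] F [-0.8  0.4  0.1] op 0.695
```

View pics/c8.png

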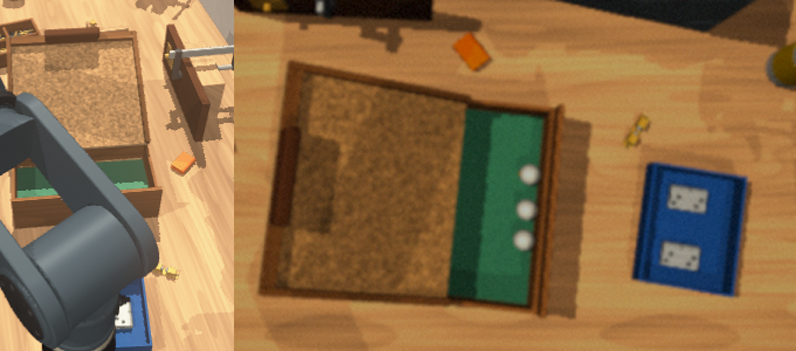

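```bash
python3 -c "
from rig import bot
print(bot.hand_in())"
```

```text
the job is handed in; nothing more can be done
None
```

I raised the board by its handle to the stop in about 3 s. The three knobs rolled into the catch box on their own. I then picked both hinges off the raised slope, set them side by side in the blue tray, and handed in at about 19 s on the robot's clock; no verdict was reported.

**Last pictures:** They show three knobs in the green-lined box, an empty cork face with the board still up, and both hinges flat inside the tray. The ball catch is still in its place. The marking gauge lies outside the last crop, so I did not check it at the end.

**Grips:** The measured openings were 17.7 mm on the handle and about 49 mm on each hinge, matching the sizes given. The largest force read after any move was about 36 N, at the board's stop.

**Checks that disagreed:**
- **Tray rim:** My two-view height came out at 15–21 mm instead of 35 mm because I picked the corners poorly. I relied on the stated tray height and a gentle descent.
- **Board position:** The camera and the handle grip differed by about 3 mm. The gripper opening easily covered that.
- **Board angle:** I read about 0.46 rad from the tool while it held the handle. After release I only confirmed by eye that the board was still up.
- **Refused call:** One move call had 13 rows and was refused. I sent it again with 12, with no effect on the job.

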